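# Read the paint thickness on a ridge-cap sample

### The arm

A 7-joint arm with a two-finger parallel gripper is mounted at the origin on the work surface. World frame = base frame: x ahead of the robot, y to its left, z up, the work surface at z = 0. Lengths are in m, angles in rad, forces in N, time in s.
With the tool pointing down it reaches from about 0.4 to 0.85 m from the base axis. Payload 4.5 kg.
Tool frame: the origin (TCP) lies midway between the tips of the shut fingers; the grasp point (between the pads) lies 19 mm behind it; z points along the fingers, y is the line along which they close (so a half turn about z gives the same grasp; the last joint's range is limited). The gripper opens to 88 mm and grips with 3 to 60 N. Pads are 18 mm wide; open, the fingers measure 123 mm over their backs; the gripper's body (75 mm by 187 mm) begins 45 mm behind the grasp point.
Start: joints at [-1.23, 0.689, -0.195, 1.565, 0.157, 0.902, -0.215], TCP at [0.189, 0.596, 0.239] pointing down, gripper open.
Joint ranges: [-3.01, 3.01], [-0.46, 2.08], [-1.47, 1.51], [0.13, 2.56], [-1, 4.14], [0.04, 2.09], [-2.66, 2.66]. Speed limits (rad/s): [2.57, 2.57, 3.14, 3.14, 3.14, 3.14, 3.14].

### API

Orientations are given as a unit quaternion [x, y, z, w].
In Python, from plant import r gives the robot as it stands.
- The arm moves only by the tool carry_out, never from a script. Its argument "plan" is a list of rows, each an object with "rot": the turn, a rotation vector about the tool's x, y, z in rad, a list of three; "xyz": the shift along the tool's x, y, z in m, a list of three; "grip": the closure in counts, from 0 (fully open) to 255 (shut). In form: [{"rot": [wx, wy, wz], "xyz": [dx, dy, dz], "grip": grip}, ...]. A call has 1 to 8 rows; each row is the pose to reach, as a shift and turn from the pose commanded when the call began, along the tool's axes at that moment; what a row does not reach only later rows make up. A row lasts 1/12 s, in which the tool goes at most 41.7 mm and 7.16 degrees, less where a joint would pass 70% of its speed; a pose out of reach is approached as far as the arm can. A call with a gripper value outside its range is refused whole. The fingers move at their own pace and stop on an object; "squeeze" is the grip in N (left out, the last holds). Time passes only in rows, so rows that repeat a pose let the fingers close. It gives the time, the measured TCP pose, the force, the opening and the grip force at its end, in the units of the state.
- r.get_state(): the state, without advancing time (a new reading comes with each control period).
- r.snapshot(name): name is "scene" or "top"; returns the picture (384x512x3 uint8, red, green, blue); there is no depth.
- r.camera_params(name): a dict with "fx", "fy", "cx", "cy" (pixels), "distortion" ([k1, k2, p1, p2, k3] as OpenCV has them; the pictures are not rectified), "position" and "attitude" of the camera in the world. Camera axes: x right, y down, z forward; pixel columns grow to the right and rows downward; lengths in m; the calibration is good to about 2 mm. A picture is of the moment at which its call begins. camera_params takes no time and is no camera call.
- r.finish_job(): hands the job in; it is judged then, once.
The state is a dict: "clock": time; "q": joint angles; "qd": joint speeds; "joint_torque": joint torques, N m; "tool_pos": TCP position; "eef_rot": TCP orientation; "contact_force": force on the tool from outside, world axes, zero at the start; "moment": the same for the moment, N m; "opening": opening from 0.0 (shut) to 1.0 (fully open); "finger_force": force on a finger pad.
Only numpy, scipy, OpenCV 4.12 (cv2) and the standard library are available. Lean on these libraries where they do the work, as an engineer would, in place of code of your own. Each camera call takes 0.05 s, during which the arm holds its last target. There are 200 camera calls.

### The job

Take a paint-thickness reading on the ridge-cap sample. Lift the handheld coating gauge out of its cradle, first check its zero by standing it upright on the middle of the bare metal disc for about a second with its sprung sleeve pushed well in, then hold it on the sample inside the drawn ring, square to the sloping face, again pressed lightly so that the sleeve is pushed well past half-way in but never rammed down hard. Finish like that, still holding the gauge in place on the ring (do not let go or put it down), and leave the other things on the table undisturbed.

Things in the scene. Friction and masses are not known exactly. Their poses are not given: they have to be found in the camera images.
- gauge_mid (a point): centre of the gauge's handset: grey upright box, two black bands, 28 mm thick (x), 44 mm wide (y), 105 mm tall (z, up to its top); display and keys on its front (-x). A steel probe collar (24 mm across, 14 mm long) and the sprung sleeve stick out below on the same axis, the sleeve's face 78.5 mm below this point when out. Starts upright, its lower 20 mm in the cradle with 2 mm play; lifts straight up
- gauge: the same coating gauge, 0.15 to 0.23 kg; origin on its axis at the face of the sleeve as it stands fully out, 78.5 mm below gauge_mid; z along the gauge towards its top
- sleeve_face (a point): the centre of the lower face of the gauge's sprung probe sleeve, a flat-ended aluminium sleeve of 18 mm diameter at the bottom end of the gauge; moves into the gauge with the sleeve
- sleeve (a joint): how far the sleeve is pushed into the gauge, in m: 0 fully out, 0.008 at its stop. The spring needs about 1.2 N to start and 5 N at the stop (about 0.5 N per mm); beyond the stop the gauge is rigid
- cradle: the gauge's fixed black charging cradle, base 96 x 92 mm, 58 mm tall, open at the top; origin at the centre of its underside; the gauge stands on the same axis with the same yaw as the cradle (within about a degree), the bottom of the handset 36 mm above the table
- zero: the loose zero disc of bare aluminium, 52 mm diameter, 10 mm thick, lying flat on the table; origin at the centre of its underside
- zero_top (a point): the centre of the zero disc's top face, 10 mm above the table
- cap: the sample: 240 mm of dark prepainted sheet folded as a roof ridge cap (two faces 115 mm wide, each falling 22 degrees from the ridge), three hex screws along each lower edge, on a plywood mock-up with a 250 x 235 mm base board; fixed. Origin at the centre of its underside, y along the ridge, ridge 76.5 mm above the table
- spot_mid (a point): middle of the ring drawn in white paint pen (30 mm inside, 38 mm outside diameter) on the ridge cap's face that looks towards the robot (-x), 55 mm down the slope from the ridge, 56 mm above the table; z points out of the sloping face, square to it (22 degrees from vertical), x up the slope, y along the ridge
- foil_tape: bystander: roll of aluminium foil tape lying flat, 92 mm diameter, 48 mm tall, open in the middle; origin at the centre of its underside
- tape_measure: bystander: grey tape measure, 70 x 36 x 64 mm; origin at the centre of its underside
- snips: bystander: aviation snips lying flat, about 220 mm long, 22 mm high; origin under the pivot
- paint_pen: bystander: paint pen lying on the table, 125 mm long, 17 mm thick; origin under its middle
- sealant: bystander: sealant cartridge lying on its side, 48 mm thick, 300 mm long with its nozzle; origin under its middle
- screw_carton: bystander: open cardboard carton of screws, 130 x 100 x 55 mm; origin at the centre of its underside
- coil_small: bystander: small upright coil of white strip with a black strap, 110 mm diameter, 100 mm tall; origin at the centre of its underside
There are look-alikes about, which are no part of the job. What is shaped like the gauge but orange is not meant.

How it is judged:
By the outcome, as a careful person would: the job done as asked, in the order asked, and still so for the second after the job is handed in, while the arm keeps its last pose, push and grip.
It also fails if it takes over 51 s, if anything falls off the work surface, if the arm or the gripper's body presses on something with over 40 N, if the wrist force passes 120 N, or if a joint passes its speed limit or range.

## Working session

There is one attempt and no reset: what is moved stays moved. The work goes in short steps, Python scripts to look and compute and a tool call to move; the robot and the scene stay as the last step left them, time stands still between calls to the robot, and variables do not carry over. Pictures are saved under pics/ and viewed, at most 10 in all, crops included, and the job is handed in when it is done.

Besides the shell and the picture viewer there is one more tool, called after "Emit:" as name(argument=value, ...) on one line, values as JSON. carry_out: Moves the arm, as the interface text tells. Its arguments: {"type":"object","properties":{"plan":{"type":"array"},"squeeze":{"type":"number"}},"required":["plan"]}

```bash
mkdir -p pics; ls; python3 - <<'E'
from plant import r
import cv2
for n in("scene","top"):
    cv2.imwrite(f"pics/{n}0.png",cv2.resize(r.snapshot(n)[:,:,::-1],(800,600),interpolation=cv2.INTER_CUBIC)); print(r.camera_params(n))
print(r.get_state())
E
```

```text
pics
{'fx': 438.16489643681615, 'fy': 438.16489643681615, 'cx': 256.64169776346756, 'cy': 186.43782004818658, 'distortion': array([-0.02732745,  0.        ,  0.        ,  0.        ,  0.        ]), 'position': array([1.11843005, 0.42750427, 1.19892772]), 'attitude': array([ 0.44158227,  0.84655408, -0.26289171, -0.13870558])}
{'fx': 484.29432069486506, 'fy': 484.29432069486506, 'cx': 251.7150605084797, 'cy': 195.81917931459898, 'distortion': array([-0.12911634,  0.        ,  0.        ,  0.        ,  0.        ]), 'position': array([ 0.18679233, -0.02168261,  1.68367409]), 'attitude': array([ 0.70714092, -0.70069298,  0.05979696, -0.07352145])}
{'clock': 0.1, 'q': array([-1.23021632,  0.68995687, -0.19452222,  1.56623405,  0.15730125,
        0.90251329, -0.21510407]), 'qd': array([-1.15702927e-03, -2.21183578e-03, -1.57604638e-03, -4.28178574e-03,
       -1.59912541e-03,  2.11460880e-03, -3.16850682e-05]), 'joint_torque': array([-2.18583118e-03, -5.28498137e+01, -1.27152108e+00, -1.53836900e+01,
       -5.25949651e-02,  2.01260584e-03,  4.52813356e-05]), 'tool_pos': array([0.18861138, 0.59525605, 0.23795647]), 'eef_rot': array([ 1.52752608e-01,  9.88264085e-01, -8.57062955e-04, -7.13102832e-05]), 'contact_force': array([-0.18641394, -0.30871692, -0.31061107]), 'moment': array([ 0.06691783, -0.0497031 , -0.01163752]), 'finger_force': 0.0, 'opening': 0.9953051757793135}
```

View pics/scene0.png

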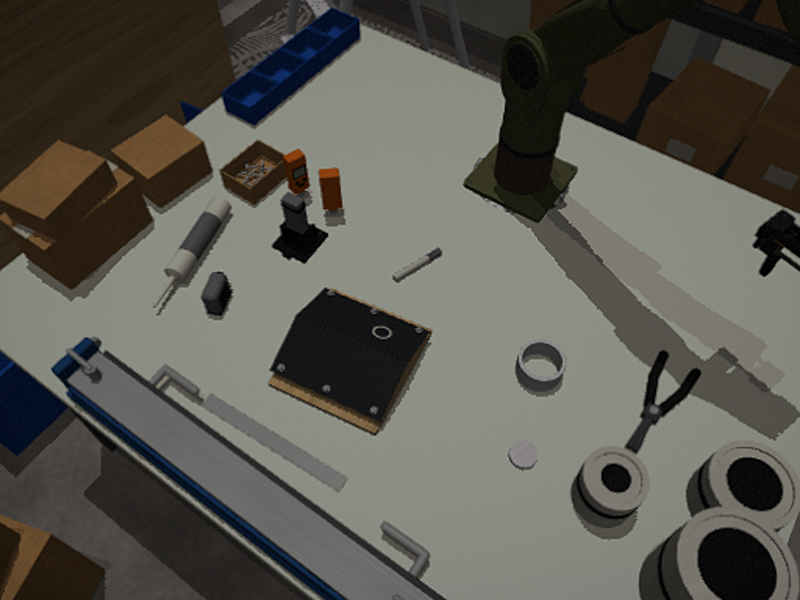

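View pics/top0.png

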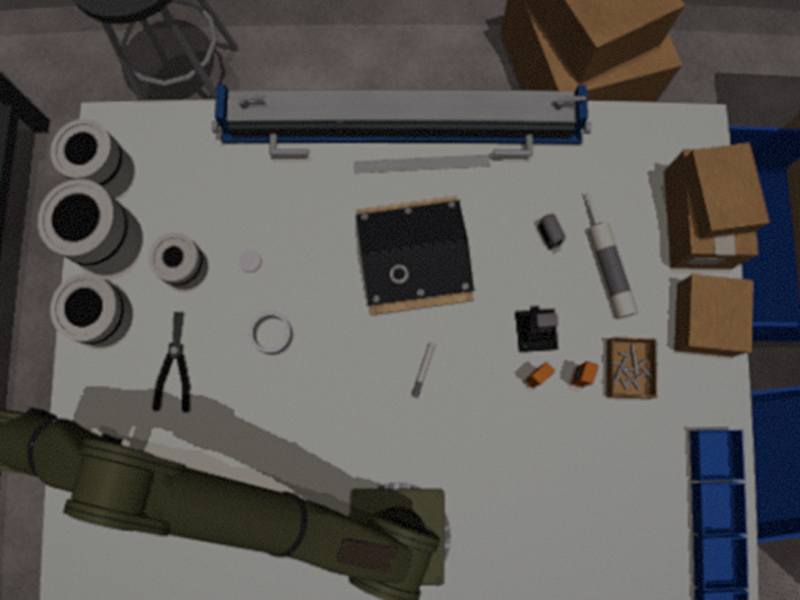

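Candidates for the gauge (scene image, 800x600): the grey handset in the black cradle at (293,215), and the orange look-alikes at (297,172) and (331,188). I choose the grey one. The zero disc is at (522,455) and the ring at (382,332). In the top view they are at (543,320), (250,261) and (399,273). I'll check with close crops.

```bash
cat > h.py <<'E'
import numpy as np, cv2
from scipy.spatial.transform import Rotation as R
from plant import r
def ray(n,uv):
    c=r.camera_params(n); K=np.array([[c['fx'],0,c['cx']],[0,c['fy'],c['cy']],[0,0,1]])
    p=cv2.undistortPoints(np.array(uv,float).reshape(-1,1,2),K,c['distortion']).reshape(-1,2)
    return c['position'],R.from_quat(c['attitude']).apply(np.c_[p,np.ones(len(p))])
def onz(n,uv,z):
    o,d=ray(n,uv); return o+d*((z-o[2])/d[:,2])[:,None]
def proj(n,P):
    c=r.camera_params(n); K=np.array([[c['fx'],0,c['cx']],[0,c['fy'],c['cy']],[0,0,1]])
    Ri=R.from_quat(c['attitude']).inv()
    return cv2.projectPoints(np.array(P,float).reshape(-1,1,3),Ri.as_rotvec(),-Ri.apply(c['position']),K,c['distortion'])[0].reshape(-1,2)
def crop(im,x,y,w,h,s): 
    return cv2.resize(im[y:y+h,x:x+w],None,fx=s,fy=s,interpolation=cv2.INTER_CUBIC)
E
python3 - <<'E'
from h import *
ims={n:np.mean([r.snapshot(n)[:,:,::-1].astype(float) for _ in range(4)],0).clip(0,255).astype('uint8') for n in("scene","top")}
for n in ims: cv2.imwrite(f"pics/raw_{n}.png",ims[n])
s,t=ims['scene'],ims['top']
# 8x, 50x37 px
g=lambda im:np.clip(im.astype(float)*1.6,0,255).astype('uint8')
m=np.vstack([np.hstack([crop(g(s),168,120,50,37,8)[:296],crop(g(t),322,192,50,37,8)]),
 np.hstack([crop(s,310,272,50,37,8),crop(t,135,150,50,37,8)])])
cv2.imwrite("pics/crop1.png",m); print(m.shape)
for n,(x,y,w,h) in dict(scene=(232,202,26,20),top=(245,164,24,22)).items():
    gr=cv2.cvtColor(ims[n],cv2.COLOR_BGR2GRAY)[y:y+h,x:x+w]; _,b=cv2.threshold(gr,0,255,cv2.THRESH_OTSU)
    c=max(cv2.findContours(b,cv2.RETR_EXTERNAL,cv2.CHAIN_APPROX_NONE)[0],key=cv2.contourArea)
    e=cv2.fitEllipse(c); uv=np.array(e[0])+[x,y]; print(n,e,uv,onz(n,[uv],.056))
for n,(x,y,w,h) in dict(scene=(318,278,34,28),top=(146,154,28,26)).items():
    hs=ims[n][y:y+h,x:x+w].astype(int); print(n,(hs[:,:,0]-hs[:,:,1])[h//2],hs[h//2].sum(1))
E
```

```text
(592, 800, 3)
scene ((12.039175987243652, 10.315360069274902), (7.133482456207275, 12.428740501403809), 99.57166290283203) [244.03917599 212.31536007] [[0.57060506 0.0029018  0.056     ]]
top ((9.963325500488281, 10.849041938781738), (11.74694538116455, 11.905463218688965), 174.21389770507812) [254.9633255  174.84904194] [[0.57149759 0.00135818 0.056     ]]
scene [-11 -10 -11 -11 -11 -11 -10  -8   1   1   1  -1   0   0   0   1  -1   0
   0   1  -1   0   0   1   1   0 -10 -11 -11 -11 -10 -11 -11 -11] [412 413 413 412 412 416 420 280 250 419 407 398 399 399 405 404 404 400
 397 397 395 394 398 401 398 409 395 412 412 409 410 412 411 412]
top [-4 -4 -5 -4 -4 -4 -4  2  3  2  2  3  1  2  3  2  2  3  2  3  1 -3 -4 -4
 -5 -5 -5 -4] [408 411 407 408 411 408 402 394 393 391 394 390 393 394 390 394 398 402
 401 387 341 337 399 414 409 409 409 408]
```

View pics/crop1.png

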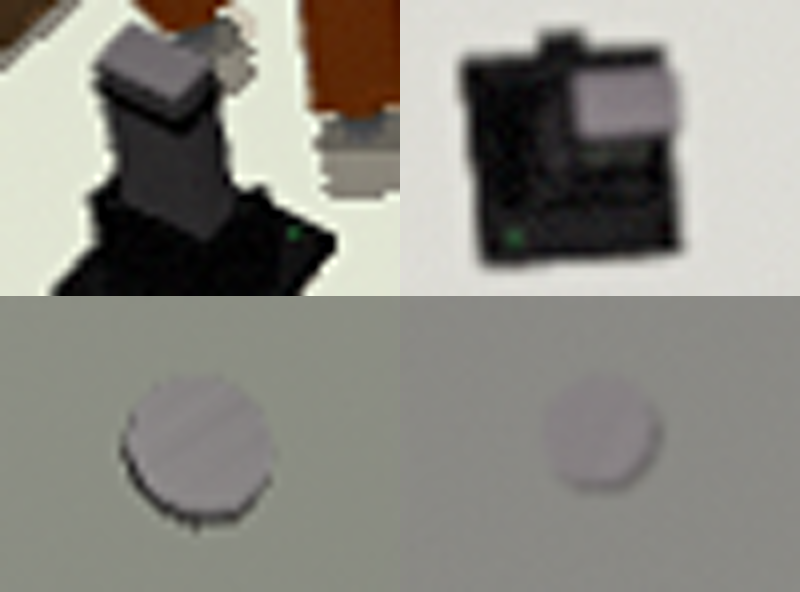

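The crops show the grey gauge standing in the black cradle. In the scene crop its top-face corners are at (98,68), (133,25), (215,72) and (175,105); in the top crop they are at (577,70), (668,65), (676,130) and (583,140). The disc is clear at the bottom centre of each crop, with no look-alike beside it. Next I need the cap's yaw.

```bash
python3 - <<'E'
from h import *
s=cv2.imread("pics/raw_scene.png");t=cv2.imread("pics/raw_top.png")
a=np.array([[98,68],[133,25],[215,72],[175,105]])/8+[167.5,119.5]
b=np.array([[177,70],[268,65],[276,130],[183,140]])/8+[321.5,191.5]
for n,u in(("scene",a),("top",b)):
    P=onz(n,u,.141); print(n,P.mean(0)[:2],(cv2.minAreaRect(P[:,:2].astype('f4')*1000)))
for n,im,(x,y,w,h),th in(("scene",s,(318,278,34,28),-6),("top",t,(146,154,28,26),-1)):
    q=im[y:y+h,x:x+w].astype(int); m=((q[:,:,0]-q[:,:,1]>th)&(q.sum(2)>380)).astype('uint8')
    c=max(cv2.findContours(m,0,1)[0],key=cv2.contourArea); P=onz(n,c.reshape(-1,2)+[x,y],.01)
    print(n,'disc',np.array(cv2.minEnclosingCircle((P[:,:2]*1000).astype('f4'))[0]),cv2.fitEllipse((P[:,:2]*1000).astype('f4')))
g=lambda im:np.clip(im.astype(float)*2,0,255).astype('uint8')
m=np.hstack([crop(g(s),170,180,110,100,4)[:,:400],crop(g(t),222,122,100,100,4)]);cv2.imwrite("pics/cap.png",m)
E
```

```text
scene [ 0.45896661 -0.30313657] ((459.7398376464844, -303.785888671875), (43.82518768310547, 26.03252601623535), 89.09616088867188)
top [ 0.45637533 -0.30779589] ((455.8972473144531, -308.02435302734375), (28.775806427001953, 38.15946960449219), 3.5741372108459473)
scene disc [609.26116943 347.00125122] ((609.1714477539062, 346.9538879394531), (45.62895202636719, 48.210933685302734), 33.91350173950195)
top disc [613.06341553 347.86621094] ((612.8556518554688, 346.94195556640625), (43.311161041259766, 46.60316848754883), 46.93539810180664)
```

View pics/cap.png

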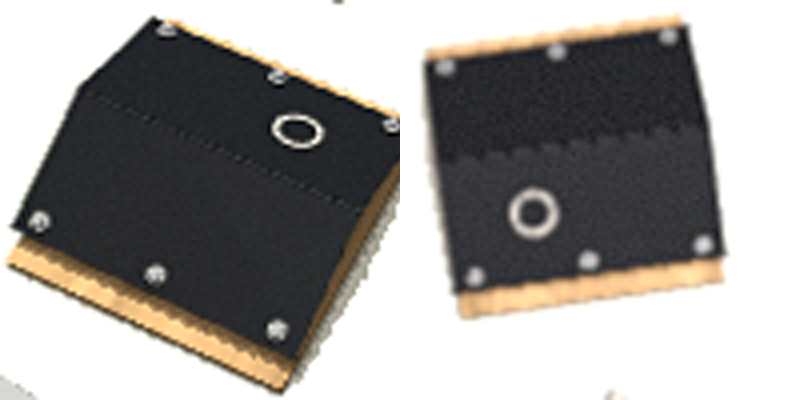

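The ring and six screws are clear. In the right half (top view) the near-edge screws are at (475,276), (588,260), (703,244) and the far ones at (445,67), (556,51), (668,36).

```bash
python3 - <<'E'
from h import *
C=lambda p,s,o:(np.array(p)+.5)/s-.5+o
zs=.0765-.105*np.sin(np.radians(22))
T=C([[475-400,276],[188,260],[303,244],[45,67],[156,51],[268,36]],4,[222,122])
S=C([[166,30],[278,76],[391,125],[38,220],[155,273],[277,329]],4,[170,180])
for n,u in(("top",T),("scene",S)):
    P=onz(n,u,zs); print(n,P.mean(0),[np.degrees(np.arctan2(*(P[i]-P[j])[:2])) for i,j in((0,2),(3,5))],[np.degrees(np.arctan2(*((P[i]-P[i+3])[[1,0]]*[1,1]))) for i in range(3)])
    print(np.linalg.norm(P[0]-P[3]),np.linalg.norm(P[0]-P[2]))
K=C([[62,62],[262,47],[282,250],[80,267]],8,[322,192])
for z in(0,.01,.02):
    P=onz("top",K,z); print(P.mean(0),[np.round(np.linalg.norm(P[i]-P[i-1]),4) for i in range(4)],[np.degrees(np.arctan2(*(P[i]-P[j])[:2])) for i,j in((0,1),(3,2))])
st=r.get_state(); print(R.from_quat(st['eef_rot']).as_matrix().round(3))
E
```

```text
top [ 0.62898981 -0.03218291  0.03716631] [np.float64(-8.571923921168388), np.float64(-8.606622200248301)] [np.float64(-171.09707303121087), np.float64(-171.26653894262773), np.float64(-171.1420384954979)]
0.19149518038466287 0.20013459762282385
scene [ 0.62552559 -0.03260334  0.03716631] [np.float64(171.50193896981975), np.float64(171.1493725653955)] [np.float64(-171.5400425709366), np.float64(-171.74650313925406), np.float64(-171.29449306663966)]
0.1928944953230348 0.200568463405805
[ 0.45611438 -0.30943537  0.        ] [np.float64(0.0914), np.float64(0.0895), np.float64(0.0908), np.float64(0.0896)] [np.float64(-4.740626574996486), np.float64(-5.125394259035853)]
[ 0.45451477 -0.3077263   0.01      ] [np.float64(0.0909), np.float64(0.089), np.float64(0.0903), np.float64(0.0891)] [np.float64(-4.740626574996498), np.float64(-5.1253942590358585)]
[ 0.45291516 -0.30601722  0.02      ] [np.float64(0.0904), np.float64(0.0884), np.float64(0.0898), np.float64(0.0886)] [np.float64(-4.740626574996438), np.float64(-5.125394259035871)]
[[-0.953  0.302 -0.   ]
 [ 0.302  0.953 -0.   ]
 [-0.    -0.    -1.   ]]
```

```bash
cat >> h.py <<'E'
def go(p,yaw,tilt=0.):
    """delta to TCP p with tool y along heading yaw(deg)+90; tilt(deg): tool z leans towards +x of that heading"""
    s=r.get_state(); A=R.from_quat(s['eef_rot'])
    B=R.from_euler('ZY',[yaw,-tilt],degrees=True)*R.from_matrix(np.diag([-1.,1,-1]))
    print('t',round(s['clock'],2),'pos',s['tool_pos'].round(4),'F',s['contact_force'].round(2),'open',round(s['opening'],3),'ff',round(s['finger_force'],1))
    print('xyz',A.inv().apply(np.array(p)-s['tool_pos']).round(4),'rot',(A.inv()*B).as_rotvec().round(4))
E
python3 -c "
from h import *
print(R.from_euler('ZY',[0,-22],degrees=True).apply([0,0,-1]))
go([.5,.28,.25],4.5)"
```

```text
[ 0.37460659  0.         -0.92718385]
t 0.5 pos [0.1887 0.5958 0.2387] F [ 0.17 -0.01 -0.55] open 0.999 ff 0.0
xyz [-0.3921 -0.207  -0.0113] rot [-1.000e-04 -0.000e+00 -3.853e-01]
```

Emit:
carry_out(plan=[{"rot": [0,0,-0.386],"xyz": [-0.39,-0.206,-0.012],"grip": 0},{"rot": [0,0,-0.386],"xyz": [-0.39,-0.206,-0.012],"grip": 0},{"rot": [0,0,-0.386],"xyz": [-0.39,-0.206,-0.012],"grip": 0},{"rot": [0,0,-0.386],"xyz": [-0.39,-0.206,-0.012],"grip": 0},{"rot": [0,0,-0.386],"xyz": [-0.39,-0.206,-0.012],"grip": 0},{"rot": [0,0,-0.386],"xyz": [-0.39,-0.206,-0.012],"grip": 0},{"rot": [0,0,-0.386],"xyz": [-0.39,-0.206,-0.012],"grip": 0},{"rot": [0,0,-0.386],"xyz": [-0.39,-0.206,-0.012],"grip": 0}])

```text
clock: 1.17
tool_pos: [0.4239, 0.3569, 0.2481]
eef_rot: [-0.04, 0.999, 0.0, 0.0]
contact_force: [0.2, 0.7, -0.3]
opening: 1.001
finger_force: 0.0
```

```bash
python3 -c "
from h import *
go([.4565,-.306,.25],4.5)"
```

```text
t 1.17 pos [0.4239 0.3569 0.2481] F [ 0.23  0.73 -0.28] open 1.001 ff 0.0
xyz [ 0.02   -0.6634 -0.0021] rot [0.0003 0.0005 0.0007]
```

Emit:
carry_out(plan=[{"rot": [0,0,0],"xyz": [-0.03,-0.33,0],"grip": 0},{"rot": [0,0,0],"xyz": [-0.03,-0.33,0],"grip": 0},{"rot": [0,0,0],"xyz": [-0.03,-0.33,0],"grip": 0},{"rot": [0,0,0],"xyz": [-0.03,-0.33,0],"grip": 0},{"rot": [0,0,0],"xyz": [-0.03,-0.33,0],"grip": 0},{"rot": [0,0,0],"xyz": [-0.03,-0.33,0],"grip": 0},{"rot": [0,0,0],"xyz": [-0.03,-0.33,0],"grip": 0},{"rot": [0,0,0],"xyz": [-0.03,-0.33,0],"grip": 0}])

```text
clock: 1.83
tool_pos: [0.4788, 0.0295, 0.248]
eef_rot: [-0.039, 0.999, -0.0, 0.0]
contact_force: [1.4, 0.0, 0.0]
opening: 0.999
finger_force: 0.0
```

Emit:
carry_out(plan=[{"rot": [0,0,0],"xyz": [0.04,-0.31,0],"grip": 0},{"rot": [0,0,0],"xyz": [0.04,-0.31,0],"grip": 0},{"rot": [0,0,0],"xyz": [0.04,-0.31,0],"grip": 0},{"rot": [0,0,0],"xyz": [0.04,-0.31,0],"grip": 0},{"rot": [0,0,0],"xyz": [0.04,-0.31,0],"grip": 0},{"rot": [0,0,0],"xyz": [0.04,-0.31,0],"grip": 0},{"rot": [0,0,0],"xyz": [0.04,-0.31,0],"grip": 0},{"rot": [0,0,0],"xyz": [0.04,-0.31,0],"grip": 0}])

```text
clock: 2.5
tool_pos: [0.4617, -0.2869, 0.2476]
eef_rot: [-0.036, 0.999, -0.002, -0.0]
contact_force: [-0.0, -0.4, -0.6]
opening: 0.996
finger_force: 0.0
```

```bash
python3 -c "
from h import *
go([.4565,-.306,.25],4.5)"
```

```text
t 2.5 pos [ 0.4617 -0.2869  0.2476] F [-0.04 -0.43 -0.58] open 0.996 ff 0.0
xyz [ 0.0065 -0.0187 -0.0023] rot [-0.0033 -0.0007 -0.0065]
```

Emit:
carry_out(plan=[{"rot": [0,0,0],"xyz": [0,0,0],"grip": 0},{"rot": [0,0,0],"xyz": [0,0,0],"grip": 0},{"rot": [0,0,0],"xyz": [0,0,0],"grip": 0}])

```text
clock: 2.75
tool_pos: [0.4636, -0.2788, 0.2478]
eef_rot: [-0.04, 0.999, 0.001, 0.0]
contact_force: [-0.5, 0.2, 0.9]
opening: 0.998
finger_force: 0.0
```

```bash
python3 -c "
from h import *
go([.4565,-.306,.17],4.5)"
```

```text
t 2.75 pos [ 0.4636 -0.2788  0.2478] F [-0.5   0.24  0.94] open 0.998 ff 0.0
xyz [ 0.0093 -0.0266  0.0778] rot [0.0012 0.0004 0.0021]
```

Now correct sideways, come down to 0.17, and look.

Emit:
carry_out(plan=[{"rot": [0,0,0],"xyz": [0.009,-0.0266,0.02],"grip": 0},{"rot": [0,0,0],"xyz": [0.009,-0.0266,0.05],"grip": 0},{"rot": [0,0,0],"xyz": [0.009,-0.0266,0.078],"grip": 0},{"rot": [0,0,0],"xyz": [0.009,-0.0266,0.078],"grip": 0},{"rot": [0,0,0],"xyz": [0.009,-0.0266,0.078],"grip": 0},{"rot": [0,0,0],"xyz": [0.009,-0.0266,0.078],"grip": 0}])

```text
clock: 3.25
tool_pos: [0.4579, -0.3062, 0.1711]
eef_rot: [-0.041, 0.999, -0.0, 0.001]
contact_force: [0.9, -0.1, 0.5]
opening: 1.002
finger_force: 0.0
```

```bash
python3 -c "
from h import *
go([.4565,-.306,.089],4.5)
s=r.snapshot('scene')[:,:,::-1];t=r.snapshot('top')[:,:,::-1]
g=lambda im:np.clip(im.astype(float)*2,0,255).astype('uint8')
cv2.imwrite('pics/pre.png',np.hstack([crop(g(s),150,80,80,100,5),crop(g(t),310,160,80,100,5)]))"
```

```text
t 3.25 pos [ 0.4579 -0.3062  0.1711] F [ 0.89 -0.09  0.46] open 1.002 ff 0.0
xyz [0.0015 0.0004 0.0821] rot [-0.0002  0.0019  0.0033]
```

View pics/pre.png

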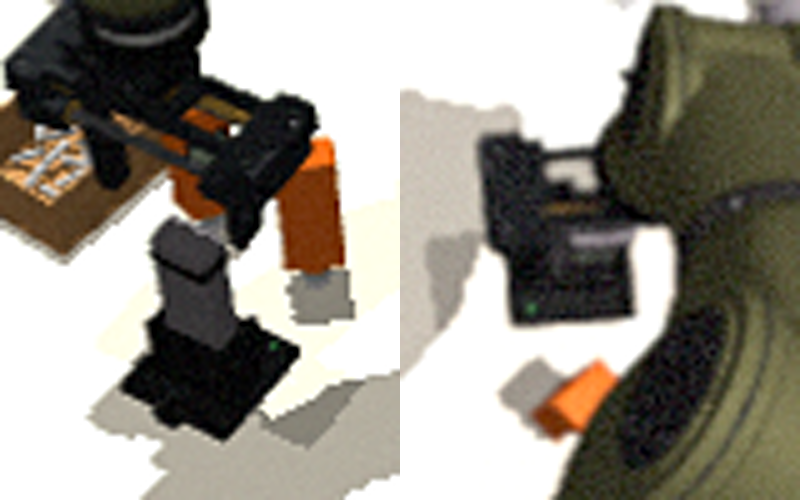

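The picture shows the gripper over the grey gauge, with its fingers at (240,220) and (110,170) in the scene crop, straddling the handset at (190,250). I'll descend and close.

Emit:
carry_out(plan=[{"rot": [0,0,0],"xyz": [0.0015,0,0.02],"grip": 0},{"rot": [0,0,0],"xyz": [0.0015,0,0.04],"grip": 0},{"rot": [0,0,0],"xyz": [0.0015,0,0.06],"grip": 0},{"rot": [0,0,0],"xyz": [0.0015,0,0.075],"grip": 0},{"rot": [0,0,0],"xyz": [0.0015,0,0.082],"grip": 0},{"rot": [0,0,0],"xyz": [0.0015,0,0.082],"grip": 0},{"rot": [0,0,0],"xyz": [0.0015,0,0.082],"grip": 0}])

```text
clock: 3.93
tool_pos: [0.4557, -0.3077, 0.0887]
eef_rot: [-0.04, 0.999, -0.0, 0.001]
contact_force: [-0.3, 0.0, 0.8]
opening: 1.002
finger_force: 0.0
```

Emit:
carry_out(plan=[{"rot": [0,0,0],"xyz": [0,0,0],"grip": 100},{"rot": [0,0,0],"xyz": [0,0,0],"grip": 120},{"rot": [0,0,0],"xyz": [0,0,0],"grip": 140},{"rot": [0,0,0],"xyz": [0,0,0],"grip": 160},{"rot": [0,0,0],"xyz": [0,0,0],"grip": 180},{"rot": [0,0,0],"xyz": [0,0,0],"grip": 200},{"rot": [0,0,0],"xyz": [0,0,0],"grip": 200},{"rot": [0,0,0],"xyz": [0,0,0],"grip": 200}], squeeze=25)

```text
clock: 4.6
tool_pos: [0.4551, -0.3079, 0.0879]
eef_rot: [-0.04, 0.999, -0.0, 0.0]
contact_force: [1.3, -0.8, 0.5]
opening: 0.495
finger_force: 25.0
```

```bash
python3 -c "
from h import *
go([.4565,-.306,.089],4.5)
print(r.get_state()['moment'])"
```

```text
t 4.6 pos [ 0.4551 -0.3079  0.0879] F [ 1.28 -0.83  0.52] open 0.495 ff 25.0
xyz [-0.0016  0.0018 -0.0011] rot [-0.0004  0.0003  0.0005]
[-0.10720345  0.00528103  0.03520052]
```

Emit:
carry_out(plan=[{"rot": [0,0,0],"xyz": [0,0,-0.01],"grip": 200},{"rot": [0,0,0],"xyz": [0,0,-0.03],"grip": 200},{"rot": [0,0,0],"xyz": [0,0,-0.055],"grip": 200},{"rot": [0,0,0],"xyz": [0,0,-0.085],"grip": 200},{"rot": [0,0,0],"xyz": [0,0,-0.115],"grip": 200},{"rot": [0,0,0],"xyz": [0,0,-0.14],"grip": 200},{"rot": [0,0,0],"xyz": [0,0,-0.16],"grip": 200},{"rot": [0,0,0],"xyz": [0,0,-0.16],"grip": 200}])

```text
clock: 5.27
tool_pos: [0.4569, -0.3083, 0.252]
eef_rot: [-0.04, 0.999, -0.002, 0.003]
contact_force: [1.3, 0.2, -0.7]
opening: 0.496
finger_force: 25.0
```

```bash
python3 -c "
from h import *
go([.611,.347,.25],4.5)
print(r.get_state()['moment'])"
```

```text
t 5.27 pos [ 0.4569 -0.3083  0.252 ] F [ 1.31  0.23 -0.7 ] open 0.496 ff 25.0
xyz [-0.2054  0.641   0.0008] rot [-0.0039  0.0064  0.0006]
[ 0.03005089 -0.03846204 -0.0069188 ]
```

Emit:
carry_out(plan=[{"rot": [0,0,0],"xyz": [-0.005,0.015,0],"grip": 200},{"rot": [0,0,0],"xyz": [-0.014,0.043,0],"grip": 200},{"rot": [0,0,0],"xyz": [-0.024,0.075,0],"grip": 200},{"rot": [0,0,0],"xyz": [-0.035,0.109,0],"grip": 200},{"rot": [0,0,0],"xyz": [-0.046,0.143,0],"grip": 200},{"rot": [0,0,0],"xyz": [-0.057,0.177,0],"grip": 200},{"rot": [0,0,0],"xyz": [-0.068,0.211,0],"grip": 200},{"rot": [0,0,0],"xyz": [-0.079,0.245,0],"grip": 200}])

```text
clock: 5.93
tool_pos: [0.5133, -0.0554, 0.2467]
eef_rot: [-0.04, 0.999, 0.0, -0.001]
contact_force: [0.6, -0.4, -1.7]
opening: 0.499
finger_force: 25.0
```

Emit:
carry_out(plan=[{"rot": [0,0,0],"xyz": [-0.011,0.034,0],"grip": 200},{"rot": [0,0,0],"xyz": [-0.022,0.068,0],"grip": 200},{"rot": [0,0,0],"xyz": [-0.033,0.102,0],"grip": 200},{"rot": [0,0,0],"xyz": [-0.044,0.136,0],"grip": 200},{"rot": [0,0,0],"xyz": [-0.055,0.17,0],"grip": 200},{"rot": [0,0,0],"xyz": [-0.066,0.204,0],"grip": 200},{"rot": [0,0,0],"xyz": [-0.077,0.238,0],"grip": 200},{"rot": [0,0,0],"xyz": [-0.088,0.272,0],"grip": 200}])

```text
clock: 6.6
tool_pos: [0.5796, 0.2223, 0.2464]
eef_rot: [-0.04, 0.999, -0.001, -0.001]
contact_force: [0.8, -0.6, -2.3]
opening: 0.498
finger_force: 25.0
```

Emit:
carry_out(plan=[{"rot": [0,0,0],"xyz": [-0.011,0.034,0],"grip": 200},{"rot": [0,0,0],"xyz": [-0.021,0.065,0],"grip": 200},{"rot": [0,0,0],"xyz": [-0.029,0.09,0],"grip": 200},{"rot": [0,0,0],"xyz": [-0.035,0.11,0],"grip": 200},{"rot": [0,0,0],"xyz": [-0.038,0.12,0],"grip": 200},{"rot": [0,0,0],"xyz": [-0.038,0.12,0],"grip": 200},{"rot": [0,0,0],"xyz": [-0.038,0.12,0],"grip": 200}])

```text
clock: 7.18
tool_pos: [0.6079, 0.3433, 0.2461]
eef_rot: [-0.04, 0.999, -0.001, -0.001]
contact_force: [0.9, -0.7, -1.9]
opening: 0.498
finger_force: 25.0
```

```bash
python3 -c "
from h import *
go([.611,.347,.13],4.5)"
```

```text
t 7.18 pos [0.6079 0.3433 0.2461] F [ 0.9  -0.67 -1.92] open 0.498 ff 25.0
xyz [-0.0037  0.0037  0.1161] rot [-0.0018 -0.0026  0.0018]
```

Emit:
carry_out(plan=[{"rot": [0,0,0],"xyz": [-0.0037,0.0037,0.025],"grip": 200},{"rot": [0,0,0],"xyz": [-0.0037,0.0037,0.055],"grip": 200},{"rot": [0,0,0],"xyz": [-0.0037,0.0037,0.085],"grip": 200},{"rot": [0,0,0],"xyz": [-0.0037,0.0037,0.11],"grip": 200},{"rot": [0,0,0],"xyz": [-0.0037,0.0037,0.13],"grip": 200},{"rot": [0,0,0],"xyz": [-0.0037,0.0037,0.141],"grip": 200},{"rot": [0,0,0],"xyz": [-0.0037,0.0037,0.141],"grip": 200},{"rot": [0,0,0],"xyz": [-0.0037,0.0037,0.141],"grip": 200}])

```text
clock: 7.85
tool_pos: [0.6125, 0.3465, 0.1069]
eef_rot: [-0.039, 0.999, -0.0, -0.0]
contact_force: [0.1, 1.1, -1.7]
opening: 0.498
finger_force: 25.0
```

```bash
python3 -c "
from h import *
go([.611,.347,.105],4.5)
s=r.snapshot('scene')[:,:,::-1];t=r.snapshot('top')[:,:,::-1]
g=lambda im:np.clip(im.astype(float)*1.7,0,255).astype('uint8')
cv2.imwrite('pics/disc.png',np.hstack([crop(g(s),305,225,50,75,8),crop(g(t),130,130,50,75,8)]))
print(proj('scene',[[.611,.347,.01],[.611,.347,.027]])-[305,225],proj('top',[[.611,.347,.01]])-[130,130])"
```

```text
t 7.85 pos [0.6125 0.3465 0.1069] F [ 0.12  1.09 -1.7 ] open 0.498 ff 25.0
xyz [0.0015 0.0006 0.0019] rot [-0.0007 -0.0004 -0.0004]
[[29.3572613  65.09788214]
 [30.26292707 62.8489291 ]] [[28.99970424 36.57912773]]
```

View pics/disc.png

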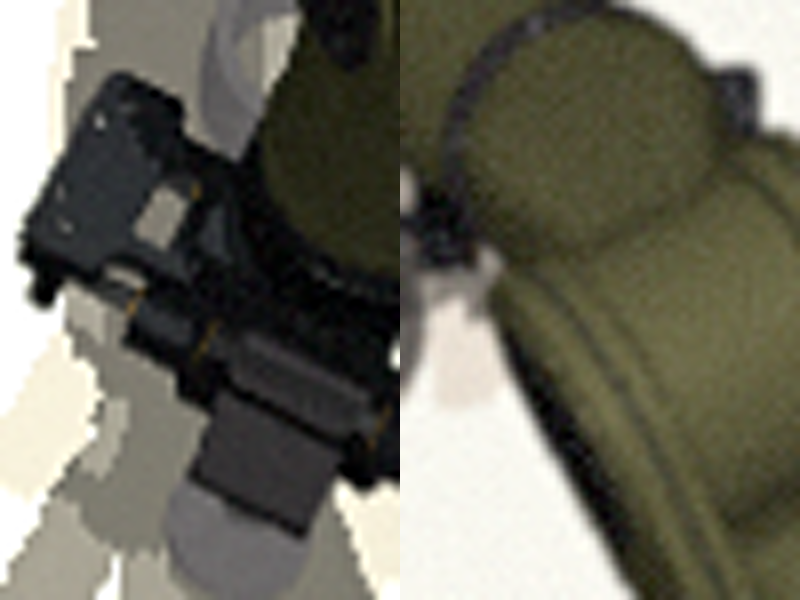

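The scene crop shows the gauge over the disc. The bottom edge of its +x face runs from (188,475) to (303,535), with the disc peeking out below at about (240,560). I'll compute the gauge's offset in the hand from that edge.

```bash
python3 -c "
from h import *
u=(np.array([[188,475],[303,535]])+.5)/8-.5+[305,225]
P=onz('scene',u,.0549);print(P,np.linalg.norm(P[0]-P[1]));m=P.mean(0)-.014*np.array([np.cos(.08),np.sin(.08),0]);print(m)"
```

```text
[[0.62448651 0.32704626 0.0549    ]
 [0.6209182  0.37007191 0.0549    ]] 0.04317335951620414
[0.60874713 0.34744028 0.0549    ]
```

Emit:
carry_out(plan=[{"rot": [0,0,0],"xyz": [0,0,0.008],"grip": 200},{"rot": [0,0,0],"xyz": [0,0,0.013],"grip": 200},{"rot": [0,0,0],"xyz": [0,0,0.017],"grip": 200},{"rot": [0,0,0],"xyz": [0,0,0.019],"grip": 200},{"rot": [0,0,0],"xyz": [0,0,0.021],"grip": 200},{"rot": [0,0,0],"xyz": [0,0,0.022],"grip": 200},{"rot": [0,0,0],"xyz": [0,0,0.023],"grip": 200},{"rot": [0,0,0],"xyz": [0,0,0.023],"grip": 200}])

```text
clock: 8.62
tool_pos: [0.6121, 0.3474, 0.0839]
eef_rot: [-0.04, 0.999, -0.0, -0.0]
contact_force: [-2.3, -1.9, 1.6]
opening: 0.499
finger_force: 25.0
```

```bash
python3 -c "
from h import *
go([.6125,.3465,.0825],4.5)"
```

```text
t 8.62 pos [0.6121 0.3474 0.0839] F [-2.32 -1.87  1.6 ] open 0.499 ff 25.0
xyz [-0.0003 -0.0009  0.0014] rot [-0.0004 -0.0004  0.0007]
```

Emit:
carry_out(plan=[{"rot": [0,0,0],"xyz": [0,0,0.001],"grip": 200},{"rot": [0,0,0],"xyz": [0,0,0.0018],"grip": 200},{"rot": [0,0,0],"xyz": [0,0,0.0018],"grip": 200},{"rot": [0,0,0],"xyz": [0,0,0.0018],"grip": 200},{"rot": [0,0,0],"xyz": [0,0,0.0018],"grip": 200},{"rot": [0,0,0],"xyz": [0,0,0.0018],"grip": 200},{"rot": [0,0,0],"xyz": [0,0,0.0018],"grip": 200},{"rot": [0,0,0],"xyz": [0,0,0.0018],"grip": 200}])

```text
clock: 9.28
tool_pos: [0.6122, 0.3475, 0.082]
eef_rot: [-0.04, 0.999, -0.0, -0.0]
contact_force: [-2.6, -1.5, 2.6]
opening: 0.496
finger_force: 25.0
```

Emit:
carry_out(plan=[{"rot": [0,0,0],"xyz": [0,0,0],"grip": 200},{"rot": [0,0,0],"xyz": [0,0,0],"grip": 200},{"rot": [0,0,0],"xyz": [0,0,0],"grip": 200},{"rot": [0,0,0],"xyz": [0,0,0],"grip": 200},{"rot": [0,0,0],"xyz": [0,0,0],"grip": 200},{"rot": [0,0,0],"xyz": [0,0,0],"grip": 200},{"rot": [0,0,0],"xyz": [0,0,0],"grip": 200},{"rot": [0,0,0],"xyz": [0,0,0],"grip": 200}])

```text
clock: 9.95
tool_pos: [0.6123, 0.3476, 0.082]
eef_rot: [-0.04, 0.999, 0.0, 0.0]
contact_force: [-3.5, -1.8, 1.4]
opening: 0.496
finger_force: 25.0
```

Emit:
carry_out(plan=[{"rot": [0,0,0],"xyz": [0,0,0],"grip": 200},{"rot": [0,0,0],"xyz": [0,0,0],"grip": 200},{"rot": [0,0,0],"xyz": [0,0,-0.01],"grip": 200},{"rot": [0,0,0],"xyz": [0,0,-0.03],"grip": 200},{"rot": [0,0,0],"xyz": [0,0,-0.06],"grip": 200},{"rot": [0,0,0],"xyz": [0,0,-0.09],"grip": 200},{"rot": [0,0,0],"xyz": [0,0,-0.12],"grip": 200},{"rot": [0,0,0],"xyz": [0,0,-0.14],"grip": 200}])

```text
clock: 10.62
tool_pos: [0.6138, 0.3491, 0.226]
eef_rot: [-0.04, 0.999, 0.002, 0.003]
contact_force: [0.6, 0.6, -1.7]
opening: 0.5
finger_force: 25.0
```

```bash
cat >> h.py <<'E'
n=R.from_euler('Z',8.8,degrees=True).apply([-np.sin(np.radians(22)),0,np.cos(np.radians(22))]); spot=np.array([.571,.002,.056])
E
python3 -c "
from h import *
print(spot+n*.19); go(spot+n*.19,8.8,22)"
```

```text
[ 0.5006626  -0.00888881  0.23216493]
t 10.62 pos [0.6138 0.3491 0.226 ] F [ 0.56  0.59 -1.73] open 0.5 ff 25.0
xyz [ 0.1411 -0.3479 -0.0083] rot [-0.0105 -0.3784 -0.0742]
```

Emit:
carry_out(plan=[{"rot": [0,0,0],"xyz": [0.006,-0.014,-0.008],"grip": 200},{"rot": [-0.001,-0.03,-0.005],"xyz": [0.017,-0.041,-0.008],"grip": 200},{"rot": [-0.002,-0.09,-0.015],"xyz": [0.03,-0.074,-0.008],"grip": 200},{"rot": [-0.004,-0.15,-0.03],"xyz": [0.043,-0.107,-0.008],"grip": 200},{"rot": [-0.005,-0.21,-0.04],"xyz": [0.057,-0.14,-0.008],"grip": 200},{"rot": [-0.007,-0.27,-0.05],"xyz": [0.07,-0.173,-0.008],"grip": 200},{"rot": [-0.009,-0.33,-0.065],"xyz": [0.083,-0.206,-0.008],"grip": 200},{"rot": [-0.01,-0.378,-0.074],"xyz": [0.096,-0.239,-0.008],"grip": 200}])

```text
clock: 11.28
tool_pos: [0.5347, 0.1012, 0.2313]
eef_rot: [-0.076, 0.979, 0.014, 0.19]
contact_force: [2.1, -1.6, -2.1]
opening: 0.498
finger_force: 25.0
```

```bash
python3 -c "
from h import *
go(spot+n*.19,8.8,22)"
```

```text
t 11.28 pos [0.5347 0.1012 0.2313] F [ 2.11 -1.65 -2.13] open 0.498 ff 25.0
xyz [ 0.0467 -0.1035 -0.0195] rot [-0.0006 -0.0014  0.0016]
```

Emit:
carry_out(plan=[{"rot": [0,0,0],"xyz": [0.014,-0.03,-0.006],"grip": 200},{"rot": [0,0,0],"xyz": [0.027,-0.06,-0.012],"grip": 200},{"rot": [0,0,0],"xyz": [0.037,-0.083,-0.016],"grip": 200},{"rot": [0,0,0],"xyz": [0.043,-0.096,-0.018],"grip": 200},{"rot": [0,0,0],"xyz": [0.046,-0.103,-0.02],"grip": 200},{"rot": [0,0,0],"xyz": [0.046,-0.103,-0.02],"grip": 200},{"rot": [0,0,0],"xyz": [0.046,-0.103,-0.02],"grip": 200}])

```text
clock: 11.87
tool_pos: [0.5026, -0.0074, 0.2327]
eef_rot: [-0.075, 0.979, 0.013, 0.189]
contact_force: [0.2, -0.2, -1.3]
opening: 0.496
finger_force: 25.0
```

```bash
python3 -c "
from h import *
go(spot+n*.093,8.8,22)"
```

```text
t 11.87 pos [ 0.5026 -0.0074  0.2327] F [ 0.23 -0.18 -1.35] open 0.496 ff 25.0
xyz [ 0.0019 -0.0008  0.0967] rot [-0.0032 -0.0035  0.0005]
```

Emit:
carry_out(plan=[{"rot": [0,0,0],"xyz": [0.0015,-0.0008,0.015],"grip": 200},{"rot": [0,0,0],"xyz": [0.0015,-0.0008,0.035],"grip": 200},{"rot": [0,0,0],"xyz": [0.0015,-0.0008,0.058],"grip": 200},{"rot": [0,0,0],"xyz": [0.0015,-0.0008,0.077],"grip": 200},{"rot": [0,0,0],"xyz": [0.0015,-0.0008,0.09],"grip": 200},{"rot": [0,0,0],"xyz": [0.0015,-0.0008,0.0965],"grip": 200},{"rot": [0,0,0],"xyz": [0.0015,-0.0008,0.0965],"grip": 200},{"rot": [0,0,0],"xyz": [0.0015,-0.0008,0.0965],"grip": 200}])

```text
clock: 12.53
tool_pos: [0.535, -0.0019, 0.1392]
eef_rot: [-0.076, 0.98, 0.015, 0.185]
contact_force: [-0.3, 1.0, -1.0]
opening: 0.498
finger_force: 25.0
```

```bash
python3 -c "
from h import *
go(spot+n*.078,8.8,22)
s=r.snapshot('scene')[:,:,::-1];t=r.snapshot('top')[:,:,::-1]
g=lambda im:np.clip(im.astype(float)*2.5,0,255).astype('uint8')
cv2.imwrite('pics/ring.png',np.hstack([crop(g(s),216,165,50,70,8),crop(g(t),232,145,50,70,8)]))"
```

```text
t 12.53 pos [ 0.535  -0.0019  0.1392] F [-0.3   1.   -1.03] open 0.498 ff 25.0
xyz [-0.0025 -0.0016  0.0126] rot [ 0.0008 -0.0107  0.0006]
```

View pics/ring.png

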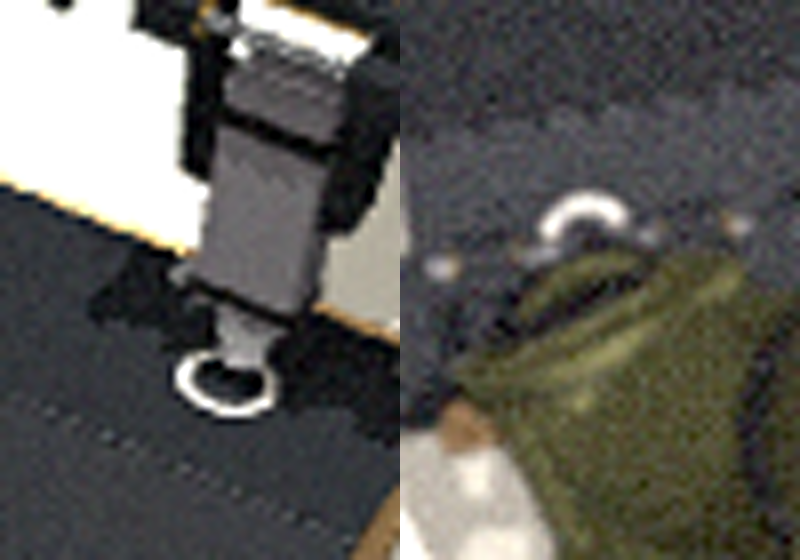

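The scene crop shows the ring centred near (228,382), with the sleeve's end just above it, its bottom edge running from (220,358) to (268,366). I'll compare this with the projected model of the gauge.

```bash
python3 -c "
from h import *
s=r.get_state();A=R.from_quat(s['eef_rot']);B=A*R.from_matrix(np.diag([-1.,1,-1]))
f=s['tool_pos']+A.apply([0,0,.078])
im=r.snapshot('scene')[:,:,::-1]
w=lambda P:((proj('scene',P)-[216,165]+.5)*8-.5).round(0)
a=np.linspace(0,2*np.pi,40)
print('face c',w([f]),'ring c',w([spot]),'in spot frame mm', (R.from_euler('ZY',[8.8,-22],degrees=True).inv().apply(f-spot)*1000).round(1))
print('handset +x bottom',w([f+B.apply([.014,y,.026]) for y in(-.022,.022)]),'top',w([f+B.apply([.014,y,.131]) for y in(-.022,.022)]))
c=w([f+B.apply([.009*np.cos(t),.009*np.sin(t),0]) for t in a]);print('sleeve x',c.min(0),c.max(0))
for d in(-.003,.003):print(d,w([f+B.apply([d,0,0])]))
v=im.astype(int)[165+30:165+50,216+20:216+40].sum(2);print(v)
"
```

```text
face c [[233. 348.]] ring c [[225. 382.]] in spot frame mm [-1.2  0.1 15.7]
handset +x bottom [[175. 292.]
 [281. 336.]] top [[217.  61.]
 [328. 106.]]
sleeve x [209. 333.] [256. 364.]
-0.003 [[236. 344.]]
0.003 [[230. 352.]]
[[269 295 297 235 119 122 131 129 128 132 127 125 122 137 125 125 133 111
   84  74]
 [  3  52 264 152 125 122 133 131 130 135 133 126 132 133 126 122 128 102
   76  65]
 [ 27  10  69 110 130 128 125 127 133 127 126 133 134 125 132 129 136 101
   77  78]
 [ 25  78 142 106 135 131 129 135 131 133 128 127 130 131 132 131 119  86
   80 104]
 [ 15 138 118  42  45 100 129 131 131 130 132 132 123 125 132 133 113  83
   78 101]
 [ 44  56  84  42  32  16  42  86 125 129 129 128 133 128 126 131 109  86
   69  59]
 [ 18  19  36  92 107  63  23  15   0  38  97 128 128 138 130 131 112  78
   31 151]
 [ 42  36  24  61  53  88  98  51  35  26  18  40  98 130 128 131 101  40
   61 173]
 [ 38  39  22  64  27  13  41  94 116 118  63  19  14  42  72  79  59  22
   96 154]
 [ 30  40  22  65  51  33  94 139 154 108 109 103  59  14  26  16  12  20
   33  16]
 [ 36  31  27  29  35  27  77 204 191 133 125  93  99 108  81  42  25  15
   20  24]
 [ 40  36  41  39  37  16  75 194 208 175 198 159 136 112  52  52  25  29
   14  23]
 [ 31  24  19  26  31  10  38 170 188 186 164 156 145  80  28  23  19   8
   44   5]
 [ 35  24  26  34  34  25  97 196 187 191 184 170 131  38  19  26  14  32
   17  26]
 [ 65  63  37 154 178 183 148 154 207 210 188 182  86  19  25  44  18  15
   23  16]
 [ 68  54 146 416 200  41  21  12  44 170 161 142 144  40   8  26  17  21
   33  31]
 [ 68  45 321 336 117  23  34  28  29  25   7   4  96 146  62  15  29  19
   17  23]
 [ 73  54 314 269  99  53  30  22  29   8  17  16   0 175 119  22  20  15
   29  35]
 [ 52  50 222 436 183  64  62  67  44  35  19  19  18 181 118  40  13  43
   18  35]
 [ 73  56  50 222 329 203 114  68  60  57  43  40 116 228 112  37  34  32
   30  19]]
```

```bash
python3 -c "
from h import *
F=R.from_euler('ZY',[8.8,-22],degrees=True)
go(spot+F.apply([.0022,-.001,.078]),8.8,22)"
```

```text
t 12.68 pos [ 0.5359 -0.0034  0.1435] F [-0.51  0.59 -1.21] open 0.495 ff 25.0
xyz [-0.0024 -0.001   0.0164] rot [-0.0051 -0.0043  0.0026]
```

Emit:
carry_out(plan=[{"rot": [-0.003,-0.004,0],"xyz": [-0.0024,-0.001,0.004],"grip": 200},{"rot": [-0.003,-0.004,0],"xyz": [-0.0024,-0.001,0.008],"grip": 200},{"rot": [-0.003,-0.004,0],"xyz": [-0.0024,-0.001,0.01],"grip": 200},{"rot": [-0.003,-0.004,0],"xyz": [-0.0024,-0.001,0.01],"grip": 200},{"rot": [-0.003,-0.004,0],"xyz": [-0.0024,-0.001,0.01],"grip": 200},{"rot": [-0.003,-0.004,0],"xyz": [-0.0024,-0.001,0.01],"grip": 200}])

```text
clock: 13.18
tool_pos: [0.5416, -0.0038, 0.1336]
eef_rot: [-0.076, 0.979, 0.014, 0.189]
contact_force: [-0.3, 0.0, -1.5]
opening: 0.501
finger_force: 25.0
```

```bash
python3 -c "
from h import *
F=R.from_euler('ZY',[8.8,-22],degrees=True)
go(spot+F.apply([.0022,-.001,.078]),8.8,22)
s=r.snapshot('scene')[:,:,::-1]
g=lambda im:np.clip(im.astype(float)*2.5,0,255).astype('uint8')
cv2.imwrite('pics/ring2.png',crop(g(s),226,185,40,40,14))
S=r.get_state();A=R.from_quat(S['eef_rot']);f=S['tool_pos']+A.apply([0,0,.078])
w=lambda P:((proj('scene',P)-[226,185]+.5)*14-.5).round(0)
print(S['tool_pos'],w([f,spot]),[w([f+A.apply(.001*np.array(v))])-w([f]) for v in([10,0,0],[0,10,0])])"
```

```text
t 13.18 pos [ 0.5416 -0.0038  0.1336] F [-0.32  0.04 -1.49] open 0.501 ff 25.0
xyz [-0.0009  0.0002  0.0051] rot [-0.001  -0.0018  0.0014]
[ 0.5416352  -0.00375959  0.13350387] [[251. 371.]
 [255. 388.]] [array([[ 19., -24.]]), array([[41., 17.]])]
```

View pics/ring2.png

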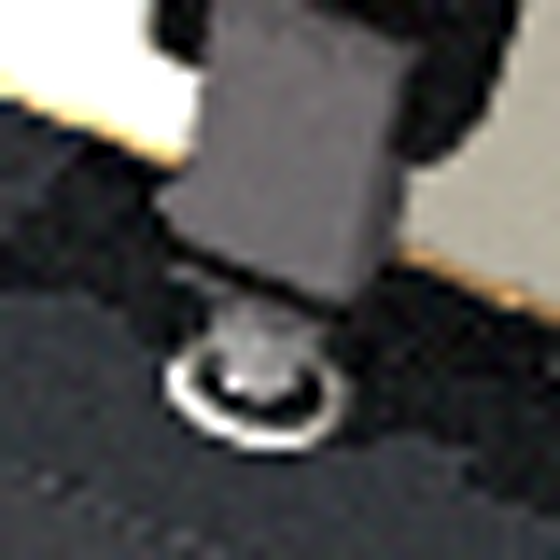

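The ring spans x 165–345 and is centred near (257,388). The sleeve end (x 213–300) is heading into its middle, about 5 mm above the face. I'll press now.

Emit:
carry_out(plan=[{"rot": [-0.001,-0.002,0],"xyz": [-0.0005,-0.0004,0.002],"grip": 200},{"rot": [-0.001,-0.002,0],"xyz": [-0.0005,-0.0004,0.004],"grip": 200},{"rot": [-0.001,-0.002,0],"xyz": [-0.0005,-0.0004,0.006],"grip": 200},{"rot": [-0.001,-0.002,0],"xyz": [-0.0005,-0.0004,0.0075],"grip": 200},{"rot": [-0.001,-0.002,0],"xyz": [-0.0005,-0.0004,0.009],"grip": 200},{"rot": [-0.001,-0.002,0],"xyz": [-0.0005,-0.0004,0.009],"grip": 200},{"rot": [-0.001,-0.002,0],"xyz": [-0.0005,-0.0004,0.009],"grip": 200}])

```text
clock: 13.82
tool_pos: [0.5456, -0.0037, 0.1252]
eef_rot: [-0.076, 0.979, 0.014, 0.19]
contact_force: [-1.0, -0.6, 1.8]
opening: 0.495
finger_force: 25.0
```

Emit:
carry_out(plan=[{"rot": [0,0,0],"xyz": [0,0,0],"grip": 200},{"rot": [0,0,0],"xyz": [0,0,0],"grip": 200},{"rot": [0,0,0],"xyz": [0,0,0],"grip": 200},{"rot": [0,0,0],"xyz": [0,0,0],"grip": 200}])

```text
clock: 14.15
tool_pos: [0.5456, -0.0037, 0.1253]
eef_rot: [-0.076, 0.979, 0.014, 0.19]
contact_force: [-1.2, -1.9, 1.0]
opening: 0.499
finger_force: 25.0
```

```bash
python3 -c "
from h import *
F=R.from_euler('ZY',[8.8,-22],degrees=True)
go(spot+F.apply([.0022,-.001,.078]),8.8,22)
f=[]
for i in range(10): r.snapshot('top'); f.append(r.get_state()['contact_force']@n)
print('Fn',np.mean(f),np.std(f))
go(spot+F.apply([.0022,-.001,.078]),8.8,22)
"
```

```text
t 14.15 pos [ 0.5456 -0.0037  0.1253] F [-1.22 -1.89  1.  ] open 0.499 ff 25.0
xyz [-0.0004  0.0008 -0.004 ] rot [-0.0002  0.0002  0.0012]
Fn 1.9764448442384839 0.40902736644376836
t 14.65 pos [ 0.5456 -0.0037  0.1252] F [-1.76 -1.27  1.4 ] open 0.498 ff 25.0
xyz [-0.0004  0.0008 -0.0041] rot [-0.0001  0.0002  0.0011]
```

Emit:
carry_out(plan=[{"rot": [0,0,0],"xyz": [0,0,0.001],"grip": 200},{"rot": [0,0,0],"xyz": [0,0,0.0017],"grip": 200},{"rot": [0,0,0],"xyz": [0,0,0.0017],"grip": 200},{"rot": [0,0,0],"xyz": [0,0,0.0017],"grip": 200},{"rot": [0,0,0],"xyz": [0,0,0.0017],"grip": 200},{"rot": [0,0,0],"xyz": [0,0,0.0017],"grip": 200}])

```text
clock: 15.15
tool_pos: [0.5462, -0.0036, 0.1237]
eef_rot: [-0.076, 0.979, 0.015, 0.19]
contact_force: [-1.2, -1.6, 1.9]
opening: 0.495
finger_force: 25.0
```

```bash
python3 -c "
from h import *
F=R.from_euler('ZY',[8.8,-22],degrees=True)
f=[]
for i in range(16): s=r.snapshot('scene')[:,:,::-1]; f.append(r.get_state()['contact_force']@n)
print('Fn',np.mean(f),np.std(f))
go(spot+F.apply([.0022,-.001,.078]),8.8,22)
g=lambda im:np.clip(im.astype(float)*2.5,0,255).astype('uint8')
cv2.imwrite('pics/ring3.png',crop(g(s),226,185,40,40,14))
"
```

```text
Fn 2.5889300449963133 0.6218681605835601
t 15.95 pos [ 0.5462 -0.0036  0.1236] F [-0.54 -2.4   1.5 ] open 0.498 ff 25.0
xyz [-0.0004  0.0007 -0.0058] rot [-0.      0.0001  0.0011]
```

View pics/ring3.png

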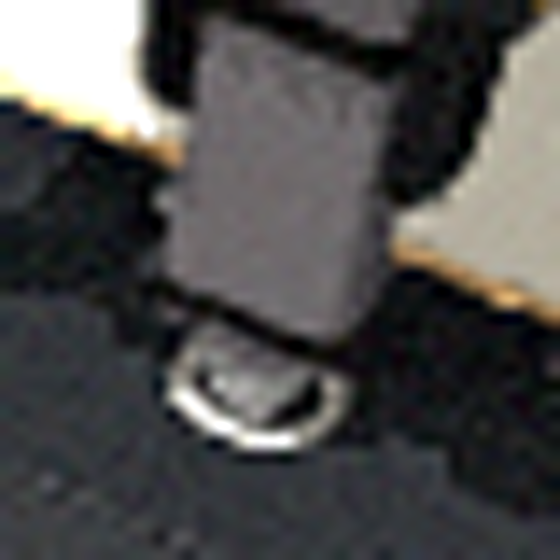

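The sleeve face sits inside the ring: its bottom is at about (258,418), and the white ring stays visible all round below it. The measured force and the depth (about 5.8 mm) agree with the spring figures. Handing in.

```bash
python3 -c "
from plant import r
print(r.finish_job())"
```

```text
the job is handed in; nothing more can be done
None
```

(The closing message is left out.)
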